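# Put the plug gauge back and present the notched keyway gauge

## Task

The flange's bore has been checked: lift the plug gauge out of it and stand it fully home, upright, in the round bore of the wooden gauge stand, lowering it in rather than dropping it, and let go of it. Then take the keyway gauge plate with the small notched corner out of the stand, gripping it by its plain end so that the fingers never touch the frosted, labelled end at the notch. Finish while still holding it motionless in the gripper, at least 15 cm above the bench and clear of everything, its labelled face turned up at least half way from upright to lying flat, and leave the other plate, the flange and the rest of the bench as they are.

Things in the scene. Friction and masses are not known exactly. Their poses are not given: they have to be found in the camera images.
- plug_mid (a point): Middle of the plug gauge, a steel pin 86 mm tall, about 0.16 kg (z along the pin, up; foot 43 mm below). Starts standing in the flange's bore, foot on the bench. From the foot up: plug of 18 mm diameter, 44 mm long, foot tapered to 13 mm over the last 4 mm; neck 12 mm across, 6 mm long; dark round handle of 22 mm diameter, 50 to 86 mm above the foot: grip here.
- plug_foot (a point): Centre of the underside of the same plug gauge's foot.
- flange: Turned steel flange lying on the bench, loose, 1.4 kg: disc of 112 mm diameter, 15 mm thick, with a hub of 60 mm diameter reaching 38 mm above the bench and a straight through bore of 20 mm diameter. Origin: centre of the underside.
- stand: Wooden gauge stand fixed to the bench, 150 (x) by 220 (y) by 32 mm high, turned any way about the vertical. Origin: centre of its underside. One round bore at x 0, y +80 mm; two plate slots along y, 92 mm long, 10 mm wide, centred at x +38 and -38, y -35 mm. Bore and slots are 20 mm deep (floor 12 mm above the bench).
- stand_bore (a point): Centre of the mouth of the stand's round bore, at the level of the stand's top, 32 mm above the bench. The bore has 20 mm diameter and is 20 mm deep with a flat floor.
- plate_mid (a point): Middle of the notched gauge plate, bright steel, 0.27 kg: 90 mm long (x), 8 mm thick (y), 50 mm tall (z, up); it stands in one of the two slots, 30 mm showing. The upper corner of its +x end has a square 12 x 12 mm notch: that end is the frosted one, x +5 to +45 mm; the plain end is x -45 to +5. Only the +y face is labelled. Facing the label as it stands, the notch is at the top left.
- label_end: The frosted end of the notched plate, 40 mm long, rigid with it; pale matt label with dark lines on one face. Origin: on the labelled face, 25 mm from the plate's middle towards the notched end, half-way up; z points straight out of the labelled face, x towards the notched end, y down as the plate stands. Keep the fingers off all of this end.
- plate_grip (a point): A good place to pinch the notched plate across its 8 mm thickness: on its plain end, 24 mm from the middle away from the notch and 13 mm below the top edge. Axes as for plate_mid.
- go_mid (a point): Middle of the other keyway gauge plate, a plain steel plate of the same 90 x 8 x 50 mm with no notch and no label, standing in the other slot. Leave it there.
- tin_mid (a point): Middle of a grease tin, 90 mm across and 105 mm tall, standing on the bench. Leave it.
- jar_mid (a point): Middle of a glass jar with a steel cap, 70 mm across and 100 mm tall, standing on the bench. Leave it.
- driver: Screwdriver lying on the bench. Leave it.
Things that resemble listed ones, but are neither listed nor needed, are in the scene too. Leave any green look-alike of the part that bears plate_mid alone. Leave any turquoise look-alike of the flange alone.

How it is judged:
By the outcome, as a careful person would: the job done as asked, in the order asked, and still so for the second after the job is handed in, while the arm keeps its last pose, push and grip.
It also fails if it takes over 61 s, if anything falls off the work surface, if the arm or the gripper's body presses on something with over 40 N, if the wrist force passes 120 N, or if a joint passes its speed limit or range.

## Robot

A 6-joint arm with a two-finger parallel gripper is mounted at the origin on the work surface. World frame = base frame: x ahead of the robot, y to its left, z up, the work surface at z = 0. Lengths are in m, angles in rad, forces in N, time in s.
With the tool pointing down it reaches from about 0.35 to 0.925 m from the base axis. Payload 6.4 kg.
Tool frame: the origin (TCP) lies midway between the tips of the shut fingers; the grasp point (between the pads) lies r.pinch_z behind it (r.pinch_z is the distance from the TCP to the grasp point, in m); z points along the fingers, y is the line along which they close (so a half turn about z gives the same grasp; the last joint's range is limited). The gripper opens to 94 mm and grips with 3 to 60 N. Pads are 16 mm wide; open, the fingers measure 119 mm over their backs; the gripper's body (75 mm by 177 mm) begins 78 mm behind the grasp point.
Start: joints at [-0.174, 0.245, 1.558, -0, 1.339, -0.174], TCP at [0.65, 0, 0.205] pointing down, gripper open.
Joint ranges: [-3.13, 3.13], [-1.02, 2.26], [0.13, 2.54], [-0.95, 4.09], [0.21, 2.88], [-2.74, 2.74]. Speed limits (rad/s): [2.57, 2.57, 3.14, 3.14, 3.14, 3.14].

## Interface

Orientations are given as a unit quaternion [w, x, y, z].
In Python, from plant import r, optics gives the robot as it stands.
- The arm moves only by the shell command python3 -m jog 'ROWS' [OPENING]. ROWS is JSON, a list of rows, each a list of 6 numbers: the shift along the world's x, y, z in cm, then the turn, a rotation vector about the world's x, y, z in degrees. A call has 1 to 12 rows; each row shifts and turns the commanded pose from where the row before left it; what a row does not reach is not made up. A row lasts 1/8 s, in which the tool goes at most 62.5 mm and 10.7 degrees, less where a joint would pass 70% of its speed; a pose out of reach is approached as far as the arm can. A call with a gripper value outside its range is refused whole. OPENING is the closure, from 0 (fully open) to 1 (shut), set as the call begins (- or left out, the last holds). The fingers move at their own pace and stop on an object; the grip force is fixed at half the most. Time passes only in rows, so rows that do not move let the fingers close. It gives the time, the measured TCP pose, the force, the opening and the grip force at its end, in the units of the state.
- r.sense(): the state, without advancing time (a new reading comes with each control period).
- optics.grab_frame(name): name is "scene" or "side" or "wrist"; returns a dict with "img" (420x560x3 uint8, red, green, blue), "z_map" (420x560 float32, m along the optical axis (not along the pixel's ray), 0 where there is no reading), "intrinsics" (3x3 intrinsics, pixels), "R" (3x3) and "t" (3): a world point X has camera coordinates R X + t. Camera axes: x right, y down, z forward; pixel columns grow to the right and rows downward; lengths in m; the calibration is good to about 2 mm. A picture is of the moment at which its call begins.
- r.job_done(): hands the job in; it is judged then, once.
Trained networks look in a picture, given as the dict that the camera call returned (one of the last four; its "shot" number tells which), for a name from the list of things; names that differ only in an ending like _2 or _b are one class to them, and where a whole thing is asked for, a point or a joint stands for the part that bears it (a point fixed in the world has none). Each returns a list of dicts, best first, with "score" (0 to 1); they miss things now and then, are a little off and sometimes report something else, mostly with a low value. They report only what shows in the picture. A call takes as long as a camera call. They do not tell look-alikes from the thing itself.
- optics.search_frame(picture, query): "box" ([left, top, right, bottom] as shares, 0 to 1, of the picture: columns of its width, rows of its height, round what is visible of it).
- optics.silhouettes(picture, query): "mask" (420x560 bool, what is visible of it) and "box" ([left, top, right, bottom] as shares, 0 to 1, of the picture: columns of its width, rows of its height, round what is visible of it).
- optics.place_of(picture, query): "at" ([column, row] as shares, 0 to 1, of the picture: columns of its width, rows of its height: a listed point, or the origin of a listed thing).
The state is a dict: "clock": time; "joint_positions": joint angles; "qvel": joint speeds; "tau": joint torques, N m; "ee_pos": TCP position; "orientation": TCP orientation; "wrist_force": force on the tool from outside, world axes, zero at the start; "moment": the same for the moment, N m; "gripper_width": finger opening in m; "grasp_force": force on a finger pad.
Only numpy, scipy, OpenCV 4.12 (cv2) and the standard library are available. Lean on these libraries where they do the work, as an engineer would, in place of code of your own. Each camera call takes 0.05 s, during which the arm holds its last target. There are 200 camera calls.

## Working session

There is one attempt and no reset: what is moved stays moved. The work goes in short steps, Python scripts to look and compute and a shell command to move; the robot and the scene stay as the last step left them, time stands still between calls to the robot, and variables do not carry over. Pictures are saved under pics/ and viewed, at most 10 in all, crops included, and the job is handed in when it is done.

```bash
mkdir -p pics; ls; cat > h.py <<'E'
import numpy as np, cv2
from plant import r, optics
def grab(n,save=None):
    f=optics.grab_frame(n)
    if save: cv2.imwrite('pics/'+save+'.png',f['img'][:,:,::-1])
    return f
def world(f,u,v,z=None):
    """pixel -> world by depth, or on the plane height z"""
    K,R,t=f['intrinsics'],f['R'],f['t']
    d=np.linalg.solve(K,[u,v,1.]); c=-R.T@t
    if z is None: s=f['z_map'][int(round(v)),int(round(u))]
    else: s=(z-c[2])/(R.T@d)[2]
    return c+R.T@d*s
def pix(f,X):
    p=f['intrinsics']@(f['R']@np.array(X)+f['t']); return p[:2]/p[2]
def tri(obs):
    A=[];b=[]
    for f,u,v in obs:
        P=f['intrinsics']@np.c_[f['R'],f['t']]
        for row in (u*P[2]-P[0], v*P[2]-P[1]): 
            n=np.linalg.norm(row[:3]); A.append(row[:3]/n); b.append(-row[3]/n)
    return np.linalg.lstsq(np.array(A),np.array(b),rcond=None)[0]
E
python3 - <<'E'
from h import *
np.set_printoptions(precision=3,suppress=True)
fs={n:grab(n,n+'0') for n in('scene','side','wrist')}
cv2.imwrite('pics/ss.png',np.vstack([cv2.resize(fs[n]['img'][:,:,::-1],(400,300)) for n in('scene','side')]))
print(r.pinch_z,r.sense())
for q in('plug_mid','plug_foot','flange','stand','stand_bore','plate_mid','label_end','plate_grip','go_mid'):
    for n,f in fs.items():
        for o in optics.place_of(f,q)[:3]:
            u,v=o['at'][0]*560,o['at'][1]*420
            print(q,n,round(o['score'],2),np.round([u,v]),world(f,min(u,559),min(v,419)))
E
```

```text
pics
0.0188 {'clock': 0.15, 'joint_positions': array([-0.174,  0.246,  1.559,  0.   ,  1.339, -0.174]), 'qvel': array([-0.001, -0.002, -0.004, -0.   ,  0.   ,  0.   ]), 'tau': array([  0.001, -41.626, -31.498,   0.069,   0.032,  -0.   ]), 'ee_pos': array([0.65 , 0.   , 0.205]), 'orientation': array([-0.001,  0.707,  0.707, -0.   ]), 'wrist_force': array([-0.31 , -0.192, -0.523]), 'moment': array([ 0.03 , -0.017, -0.005]), 'grasp_force': 0.0, 'gripper_width': 0.09400939133003372}
plug_mid scene 0.44 [341. 190.] [0.564 0.164 0.057]
plug_mid wrist 0.96 [193.  38.] [0.566 0.16  0.073]
plug_mid wrist 0.2 [220. 263.] [ 0.575 -0.086  0.052]
plug_foot scene 0.63 [342. 200.] [0.583 0.163 0.039]
plug_foot side 0.5 [224. 195.] [0.542 0.148 0.025]
plug_foot wrist 0.86 [206.  46.] [0.57  0.161 0.038]
flange scene 0.97 [323. 165.] [0.418 0.145 0.023]
flange scene 0.93 [343. 204.] [0.588 0.164 0.029]
flange side 0.83 [226. 199.] [ 0.197 -0.689  0.756]
flange side 0.71 [172. 224.] [0.381 0.118 0.025]
flange wrist 0.7 [66. 69.] [0.415 0.139 0.038]
flange wrist 0.67 [203.  48.] [0.567 0.159 0.039]
fla
[... 1096 characters left out ...]
_end side 0.65 [265. 248.] [ 0.527 -0.094  0.039]
label_end wrist 0.97 [304. 282.] [ 0.682 -0.119  0.039]
plate_grip scene 0.47 [249. 204.] [ 0.577 -0.087  0.058]
plate_grip scene 0.27 [251. 205.] [ 0.558 -0.081  0.034]
plate_grip side 0.9 [336. 219.] [ 0.719 -0.11   0.046]
plate_grip side 0.88 [282. 238.] [ 0.574 -0.093  0.047]
plate_grip wrist 0.94 [337. 268.] [ 0.724 -0.098  0.04 ]
plate_grip wrist 0.6 [220. 261.] [ 0.574 -0.086  0.046]
go_mid scene 0.54 [233. 205.] [ 0.549 -0.127  0.033]
go_mid scene 0.53 [219. 208.] [ 0.578 -0.164  0.059]
go_mid side 0.75 [227. 198.] [0.547 0.144 0.016]
go_mid side 0.66 [295. 264.] [ 0.559 -0.17   0.037]
go_mid wrist 0.68 [210. 313.] [0.631 0.028 0.318]
```

View pics/ss.png

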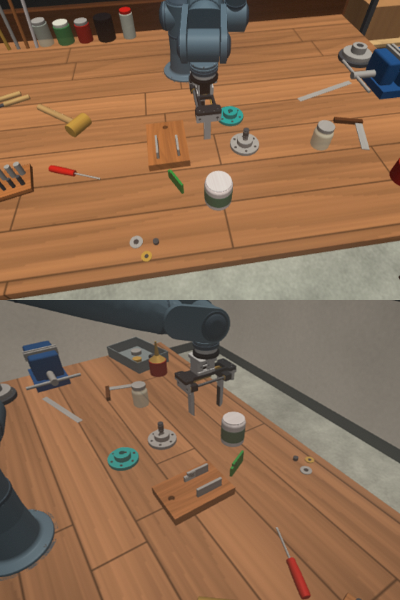

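View pics/wrist0.png

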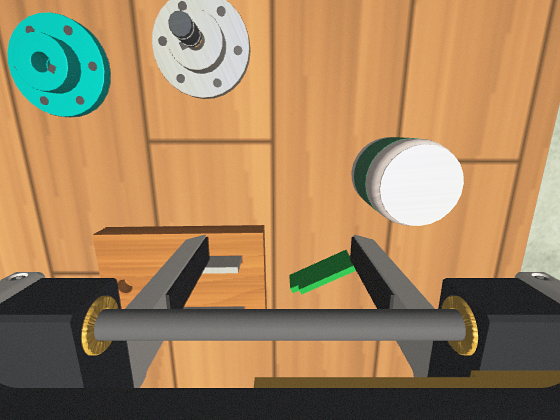

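The wrist view shows the steel flange at (201,45) with the plug handle at (183,28). The turquoise look-alike flange is at (59,64), the green plate at (320,272) and the stand at lower left, partly hidden. The steel flange is the one to use. Next I'll measure the plug, and enlarge the stand.

```bash
python3 - <<'E'
from h import *
np.set_printoptions(precision=4,suppress=True)
fs={n:grab(n) for n in('scene','side','wrist')}
print('wristcam',-fs['wrist']['R'].T@fs['wrist']['t'],fs['wrist']['R'])
def cloud(f,m):
    v,u=np.nonzero(m&(f['z_map']>0)); z=f['z_map'][v,u]
    p=np.linalg.solve(f['intrinsics'],np.c_[u,v,np.ones_like(u)].T)*z
    return (f['R'].T@(p-f['t'][:,None])).T
for n,f in fs.items():
    for q in('plug_mid','flange'):
      for o in optics.silhouettes(f,q)[:2]:
        P=cloud(f,o['mask']); 
        if len(P): print(n,q,round(o['score'],2),np.round(np.array(o['box'])*[560,420,560,420]),len(P),np.median(P,0),np.percentile(P,[2,98],axis=0).ravel())
    # geometry near the flange
    P=cloud(f,np.ones((420,560),bool)); s=P[(np.hypot(P[:,0]-.568,P[:,1]-.16)<.05)&(P[:,2]>.055)&(P[:,2]<.1)]
    if len(s): print(n,'handle',len(s),s.mean(0),s.min(0),s.max(0)); t=s[s[:,2]>.083]; print(len(t),t.mean(0) if len(t) else '', t.min(0) if len(t) else '',t.max(0) if len(t) else '')
a=fs['scene']['img'][165:265,190:290,::-1]; b=fs['side']['img'][205:305,205:345,::-1]
cv2.imwrite('pics/crop.png',np.hstack([cv2.resize(a,(330,330),interpolation=2),cv2.resize(b,(462,330),interpolation=2)]))
E
```

```text
wristcam [0.65   0.0739 0.3857] [[ 1.      0.0011 -0.0005]
 [ 0.0012 -0.9659  0.259 ]
 [-0.0002 -0.259  -0.9659]]
scene plug_mid 0.7 [339. 180. 348. 198.] 129 [0.5648 0.1692 0.0726] [0.5485 0.1603 0.0337 0.5698 0.1794 0.0876]
scene plug_mid 0.63 [216. 189. 219. 216.] 131 [ 0.5549 -0.162   0.0613] [ 0.4987 -0.1717  0.0221  0.5989 -0.158   0.0651]
scene flange 0.94 [309. 150. 338. 177.] 718 [0.4097 0.1498 0.0174] [0.3527 0.1062 0.0051 0.4436 0.2    0.0414]
scene flange 0.93 [323. 186. 361. 216.] 1021 [0.5759 0.1617 0.0162] [0.5053 0.1174 0.0006 0.6129 0.2204 0.041 ]
scene handle 106 [0.5628 0.1692 0.0758] [0.5476 0.1602 0.0554] [0.5707 0.1817 0.0884]
42 [0.559  0.1706 0.0859] [0.5476 0.1603 0.0831] [0.5689 0.1803 0.0884]
side plug_mid 0.57 [220. 169. 229. 188.] 131 [0.5566 0.1617 0.066 ] [0.5491 0.1564 0.0339 0.5684 0.1777 0.0862]
side plug_mid 0.48 [257. 229. 291. 257.] 427 [ 0.5541 -0.0932  0.0478] [ 0.5102 -0.0964  0.0282  0.5984 -0.0856  0.0618]
side flange 0.74 [207. 182. 247. 210.] 843 [0.5494 0.148  0.0145] [0.5088 0.1132 0.0041 0.6089 0.2059 0.0383]
side flange 0.56 [152. 207. 198. 239.] 1140 [0.386  0.1272 0.0144] [ 0.34    0.0922 -0.      0.441   0.1834  0.0385]
side handle 100 [0.5581 0.163  0.0737] [0.5488 0.1555 0.055 ] [0.5703 0.1783 0.0882]
24 [0.5588 0.166  0.0848] [0.5507 0.1573 0.0832] [0.5666 0.1771 0.0882]
wrist plug_mid 0.75 [168.  13. 202.  52.] 854 [0.5615 0.1649 0.0859] [0.55   0.1574 0.0351 0.5689 0.1768 0.0883]
wrist flange 0.91 [153.   2. 253. 100.] 7050 [0.5676 0.1599 0.0164] [0.5086 0.1171 0.0135 0.6094 0.2116 0.0401]
wrist flange 0.76 [  7.  13. 112. 117.] 8331 [0.4007 0.1456 0.0166] [0.3394 0.096  0.0053 0.4426 0.1959 0.0401]
wrist handle 790 [0.5606 0.1657 0.0808] [0.5479 0.157  0.0551] [0.5693 0.1785 0.0891]
516 [0.5588 0.1676 0.0867] [0.5479 0.1573 0.0831] [0.5689 0.1785 0.0891]
```

View pics/crop.png

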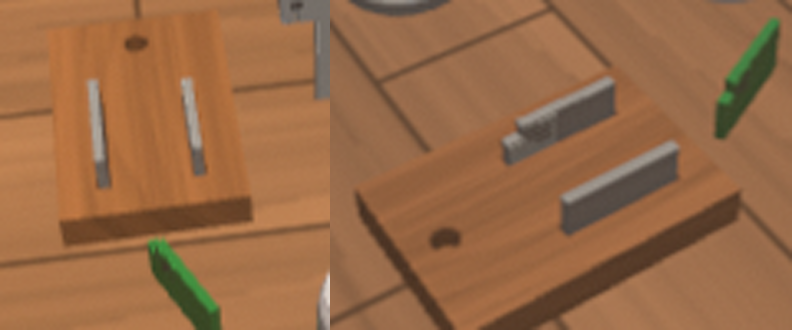

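Candidates for the plate in the side image are (275,243), (293,263) and the green one at (330,231). The steel plate at (275,243), y≈-0.09, has the notched corner and the frosted label. Its notch is at the low-x end and its label faces -y, so it fits the description. The other steel plate is plain, and the green one is a look-alike.

Next I'll move over the plug.

```bash
python3 -m jog '[[-3,5.5,-2,0,0,0],[-3,5.5,-2,0,0,0],[-3.1,5.7,-2.5,0,0,0],[0,0,0,0,0,0],[0,0,0,0,0,0],[0,0,0,0,0,0]]'
cat >> h.py <<'E'
def cloud(f,m=None):
    m=np.ones((420,560),bool) if m is None else m
    v,u=np.nonzero(m&(f['z_map']>0)); z=f['z_map'][v,u]
    p=np.linalg.solve(f['intrinsics'],np.c_[u,v,np.ones_like(u)].T)*z
    return (f['R'].T@(p-f['t'][:,None])).T,u,v
E
python3 - <<'E'
from h import *
np.set_printoptions(precision=4,suppress=True)
f=grab('wrist','w1')
for q in('plug_mid','flange'):
  for o in optics.silhouettes(f,q)[:2]: print(q,o['score'],np.round(np.array(o['box'])*[560,420,560,420]))
P,u,v=cloud(f)
for lo,hi,rad in((.08,.09,.02),(.034,.042,.034)):
    s=P[(np.hypot(P[:,0]-.559,P[:,1]-.167)<rad)&(P[:,2]>lo)&(P[:,2]<hi)]
    print(len(s),s.mean(0),s.min(0),s.max(0), cv2.minEnclosingCircle(s[:,:2].astype(np.float32)))
E
```

```text
clock: 2.7
ee_pos: [0.5665, 0.1546, 0.146]
orientation: [0.001, 0.708, 0.707, 0.001]
wrist_force: [-0.2, 0.1, -0.2]
gripper_width: 0.0938
grasp_force: 0.0
plug_mid 0.77 [257. 182. 282. 217.]
flange 0.72 [ 68. 156. 175. 252.]
flange 0.58 [219. 135. 326. 238.]
530 [0.5584 0.1695 0.0864] [0.5472 0.1583 0.0802] [0.569  0.1793 0.089 ] ((0.5581924915313721, 0.16880100965499878), 0.011111744679510593)
1989 [0.5587 0.1724 0.0389] [0.5288 0.1389 0.0341] [0.5877 0.1979 0.0414] ((0.5582465529441833, 0.16843940317630768), 0.02989681251347065)
```

View pics/w1.png

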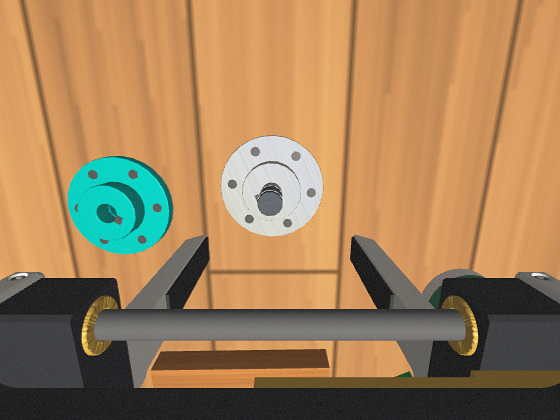

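The steel flange is at (272,186) with the plug upright in it at (270,200). Both axes come out at (0.558,0.1687). Now I'll descend.

```bash
python3 -m jog '[[-0.8,1.4,0,0,0,0],[0,0,-3,0,0,0],[0,0,-3,0,0,0],[0,0,-2,0,0,0],[0,0,-1.6,0,0,0],[0,0,0,0,0,0],[0,0,0,0,0,0]]'
```

```text
clock: 3.72
ee_pos: [0.5579, 0.1699, 0.0499]
orientation: [0.001, 0.707, 0.707, 0.001]
wrist_force: [-0.7, 0.3, -0.1]
gripper_width: 0.0942
grasp_force: 0.0
```

```bash
python3 -m jog '[[0,-0.1,0,0,0,0],[0,0,0,0,0,0],[0,0,0,0,0,0],[0,0,0,0,0,0],[0,0,0,0,0,0],[0,0,0,0,0,0],[0,0,0,0,0,0],[0,0,0,0,0,0]]' 1; python3 -m jog '[[0,0,1,0,0,0],[0,0,1,0,0,0],[0,0,2,0,0,0],[0,0,3,0,0,0],[0,0,3,0,0,0],[0,0,0,0,0,0],[0,0,0,0,0,0]]'
```

```text
clock: 4.72
ee_pos: [0.5571, 0.1688, 0.049]
orientation: [0.0, 0.707, 0.707, -0.0]
wrist_force: [-0.2, -0.4, 0.6]
gripper_width: 0.0217
grasp_force: 30.0
clock: 5.6
ee_pos: [0.5563, 0.1687, 0.1483]
orientation: [-0.0, 0.707, 0.707, -0.001]
wrist_force: [-0.2, -0.3, -2.6]
gripper_width: 0.0211
grasp_force: 30.0
```

```bash
python3 -m jog '[[-1.5,-5,1,0,0,0],[-1.5,-5,1,0,0,0],[-1.5,-5,1,0,0,0],[-1.5,-5,0,0,0,0],[0,0,0,0,0,0],[0,0,0,0,0,0],[0,0,0,0,0,0]]'
python3 - <<'E'
from h import *
np.set_printoptions(precision=4,suppress=True)
print(r.sense()['ee_pos'])
fs={n:grab(n,n+'2') for n in('wrist','scene','side')}
for n,f in fs.items():
  for q in('stand_bore','stand','plug_foot','plug_mid','plate_grip'):
    for o in optics.place_of(f,q)[:2]:
      u,v=o['at'][0]*560,o['at'][1]*420
      print(n,q,round(o['score'],2),np.round([u,v],1),world(f,u,v,.032 if 'stand_' in q else None))
  P,u,v=cloud(f)
  s=P[(P[:,0]>.35)&(P[:,0]<.7)&(P[:,1]<-.03)&(P[:,1]>-.27)&(P[:,2]>.028)&(P[:,2]<.036)]
  if len(s)>50: print('top',len(s),s[:,2].mean(),cv2.minAreaRect(s[:,:2].astype(np.float32)))
  s=P[(P[:,0]>.45)&(P[:,0]<.66)&(P[:,1]<-.06)&(P[:,1]>-.2)&(P[:,2]>.055)&(P[:,2]<.07)]
  for k in(0,1):
    t=s[(s[:,1]>-.13)==k]
    if len(t)>20: print('plate',k,len(t),t.mean(0),cv2.minAreaRect(t[:,:2].astype(np.float32)))
E
```

```text
clock: 6.48
ee_pos: [0.4969, -0.0301, 0.1782]
orientation: [-0.001, 0.707, 0.708, -0.0]
wrist_force: [0.8, 0.0, -2.0]
gripper_width: 0.0213
grasp_force: 30.0
[ 0.4969 -0.0301  0.1782]
wrist stand_bore 0.74 [233.8 277.1] [ 0.4402 -0.1322  0.032 ]
wrist plug_foot 0.89 [283.6 223.3] [ 0.5    -0.0227  0.153 ]
wrist plug_mid 0.92 [281.  243.2] [ 0.4979 -0.02    0.1992]
wrist plate_grip 0.91 [346.6 249.3] [ 0.573  -0.0859  0.0524]
wrist plate_grip 0.85 [473.5 255.7] [ 0.725  -0.0975  0.0429]
top 7551 0.03302241832746457 ((0.5538789629936218, -0.11361195147037506), (0.29073378443717957, 0.1225646585226059), 0.8633772730827332)
plate 1 481 [ 0.5709 -0.0883  0.0618] ((0.5704137086868286, -0.08939040452241898), (0.05570939928293228, 0.008803903125226498), 0.7554946541786194)
scene stand_bore 0.87 [230.4 176.2] [ 0.4333 -0.1275  0.032 ]
scene stand_bore 0.42 [230.9 206.5] [ 0.5522 -0.1342  0.032 ]
scene stand 0.73 [230.4 204.6] [ 0.5457 -0.135   0.0329]
scene plug_foot 0.49 [268.9 162.9] [ 0.36   -0.008   0.0013]
scene plug_mid 0.59 [265.7 146.9] [ 0.5164 -0.029   0.1927]
scene plate_grip 0.72 
[... 674 characters left out ...]
68.8] [ 0.5058 -0.1469  0.0324]
side plug_foot 0.56 [236.2 210.6] [ 0.5522  0.1014 -0.0011]
side plug_mid 0.71 [239.6 193.1] [0.5884 0.1468 0.0122]
side plate_grip 0.93 [282.3 239.7] [ 0.5736 -0.0943  0.042 ]
side plate_grip 0.89 [340.5 220.3] [ 0.7468 -0.0972  0.0182]
top 4133 0.030803512618492165 ((0.552768886089325, -0.12801259756088257), (0.28578102588653564, 0.1528525948524475), 0.7140934467315674)
plate 0 167 [ 0.5539 -0.1671  0.0597] ((0.555228054523468, -0.1664598137140274), (0.09132764488458633, 0.010014699772000313), 0.4655110538005829)
plate 1 141 [ 0.5593 -0.0911  0.0594] ((0.5608446598052979, -0.08992771059274673), (0.07939812541007996, 0.011846901848912239), 1.5241589546203613)
```

View pics/wrist2.png

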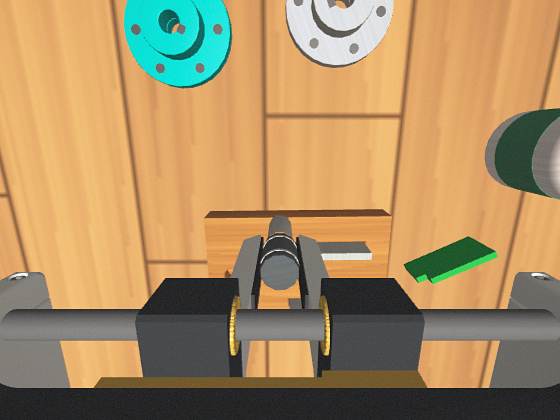

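The plug is held upright (foot near (281,222)) and the bore is partly hidden by the left finger at (228,274). I'll shift for a clear view of the bore.

```bash
python3 -m jog '[[1,-3,0,0,0,0],[1,-3,0,0,0,0],[0,0,0,0,0,0],[0,0,0,0,0,0],[0,0,0,0,0,0]]'
python3 - <<'E'
from h import *
np.set_printoptions(precision=4,suppress=True)
print(r.sense()['ee_pos'])
f=grab('wrist','w3')
for q in('stand_bore','plug_foot','plug_mid','plate_grip'):
    for o in optics.place_of(f,q)[:2]:
      u,v=o['at'][0]*560,o['at'][1]*420
      print(q,round(o['score'],2),np.round([u,v],1),world(f,u,v,.032 if 'stand_' in q else None))
P,u,v=cloud(f)
m=(np.hypot(P[:,0]-.435,P[:,1]+.13)<.03)&(P[:,2]<.029)&(P[:,2]>0)
s=P[m]; print(len(s),s.mean(0),s.min(0),s.max(0))
print('px',u[m].min(),u[m].max(),v[m].min(),v[m].max())
# rays through those pixels, at top plane
T=np.array([world(f,a,b,.032) for a,b in zip(u[m],v[m])],np.float32)[:,:2]; print(cv2.minEnclosingCircle(T))
s=P[(P[:,0]>.45)&(P[:,0]<.66)&(P[:,1]<-.06)&(P[:,1]>-.2)&(P[:,2]>.055)&(P[:,2]<.07)]
for k in(0,1):
    t=s[(s[:,1]>-.13)==k]
    if len(t)>20: print('plate',k,len(t),t.mean(0),cv2.minAreaRect(t[:,:2].astype(np.float32)))
# held pin
m=(np.hypot(P[:,0]-.517,P[:,1]+.09)<.03)&(P[:,2]>.1)&(P[:,2]<.22)
for lo in np.arange(.12,.22,.01):
    t=P[m&(P[:,2]>lo)&(P[:,2]<lo+.01)]
    if len(t)>5: print('pin',lo.round(2),len(t),t[:,0].min(),t[:,0].max(),t[:,1].max(),t[:,1].min())
E
```

```text
clock: 8.0
ee_pos: [0.5168, -0.0904, 0.1789]
orientation: [-0.0, 0.707, 0.707, 0.0]
wrist_force: [-0.0, 0.3, -2.2]
gripper_width: 0.0213
grasp_force: 30.0
[ 0.5168 -0.0904  0.1789]
stand_bore 0.57 [211.5 228.7] [ 0.4361 -0.1293  0.032 ]
plug_foot 0.98 [280.7 223.1] [ 0.5177 -0.0818  0.1568]
plug_mid 0.85 [282.6 243.9] [ 0.5187 -0.0806  0.2001]
plate_grip 0.97 [331.6 196.5] [ 0.5732 -0.0853  0.0522]
plate_grip 0.83 [467. 208.] [ 0.7226 -0.0981  0.0511]
194 [ 0.4357 -0.1342  0.0169] [ 0.4286 -0.1398  0.0113] [ 0.4458 -0.1252  0.029 ]
px 206 222 221 236Traceback (most recent call last):
  File "<stdin>", line 14, in <module>
cv2.error: OpenCV(4.12.0) /io/opencv/modules/imgproc/src/shapedescr.cpp:201: error: (-215:Assertion failed) count >= 0 && (depth == CV_32F || depth == CV_32S) in function 'minEnclosingCircle'
```

View pics/w3.png

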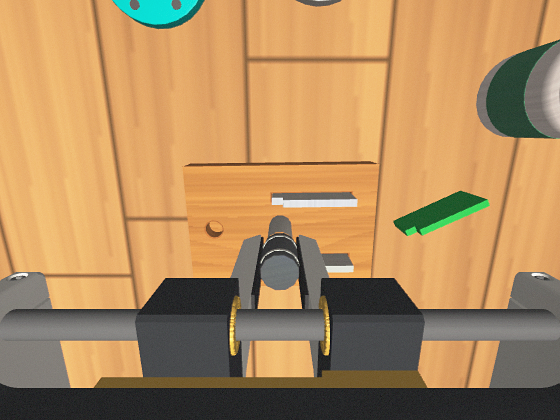

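The bore is in clear view at (214,228). The notch of the near plate is at its left end, (277,200). Now the exact fit.

```bash
python3 - <<'E'
from h import *
np.set_printoptions(precision=4,suppress=True)
f=grab('wrist')
P,u,v=cloud(f)
m=(np.hypot(P[:,0]-.435,P[:,1]+.13)<.03)&(P[:,2]<.028)&(P[:,2]>0)
T=np.array([world(f,a,b,.032)[:2] for a,b in zip(u[m],v[m])]).astype(np.float32); print(cv2.minEnclosingCircle(T),T.min(0),T.max(0))
g=cv2.cvtColor(f['img'],cv2.COLOR_RGB2GRAY)[212:246,198:232]
print((g[::2,::2]))
s=P[(P[:,0]>.45)&(P[:,0]<.66)&(P[:,1]<-.06)&(P[:,1]>-.2)&(P[:,2]>.055)&(P[:,2]<.07)]
for k in(0,1):
    t=s[(s[:,1]>-.13)==k]
    if len(t)>20: print('plate',k,len(t),t.mean(0),cv2.minAreaRect(t[:,:2].astype(np.float32)))
m=(np.hypot(P[:,0]-.517,P[:,1]+.09)<.03)&(P[:,2]>.1)&(P[:,2]<.22)
for lo in np.arange(.12,.22,.01):
    t=P[m&(P[:,2]>lo)&(P[:,2]<lo+.01)]
    if len(t)>5: print('pin',lo.round(2),len(t),t[:,0].min(),t[:,0].max(),t[:,1].max(),t[:,1].min())
s=P[(P[:,2]>.029)&(P[:,2]<.036)&(P[:,0]>.38)&(P[:,0]<.68)&(P[:,1]>-.23)&(P[:,1]<-.03)]
e=[(s[(abs(s[:,0]-x)<.004)][:,1].max()) for x in(.45,.5,.55,.6)];print('edge y',e)
e=[(s[(abs(s[:,1]-y)<.004)][:,0].min(),s[(abs(s[:,1]-y)<.004)][:,0].max()) for y in(-.07,-.11)];print('edge x',e)
E
```

```text
((0.43936944007873535, -0.1288919895887375), 0.009566840715706348) [ 0.4309 -0.1377] [ 0.4478 -0.1202]
[[171 170 170 169 173 171 171 167 171 171 170 169 170 171 170 171 175]
 [177 174 177 176 175 178 176 177 174 176 180 176 176 177 177 176 175]
 [170 167 171 171 170 169 168 166 169 170 166 167 165 166 167 177 179]
 [159 162 162 161 163 162 160 162 165 162 160 163 162 162 166 163 163]
 [167 165 165 163 164 168 147 139 138 157 165 164 165 164 165 165 162]
 [165 162 164 165 166 105 177 172 172 170 148 165 161 163 168 169 167]
 [168 167 168 168 122  87 182 176 175 176 177 155 169 169 166 168 166]
 [163 159 159 147  74  84 176 178 180 176 173 177 128 168 167 166 166]
 [163 164 164 151  78  90  95 170 163 163 170 174 146 168 168 163 166]
 [160 165 159 157  80  87  86  87 180 179 176 179 124 163 160 160 161]
 [168 165 161 166 152  85  86  86  76  69  70  74 140 165 166 164 163]
 [175 174 178 174 165 120  82  85  85  87  78 117 174 176 177 176 175]
 [172 174 171 174 175 166 158  99  79  95 151 164 176 174 175 173 173]
 [174 172 171 174 171 174 174 172 163 170 174 172 169 170 168 171 170]
 [1
[... 925 characters left out ...]
 -0.0821143471420209 -0.08715014504429618
pin 0.18 285 0.49539013641086155 0.5388103326951875 -0.07991207969512866 -0.08886714244526596
pin 0.19 457 0.4942358623081523 0.5398216977625626 -0.07992575151670657 -0.0891752475564602
pin 0.2 516 0.49435914362181627 0.5399166309889906 -0.07995963186199544 -0.09977115395530958
pin 0.21 1721 0.4940500306329193 0.5400510956696641 -0.07961325258018603 -0.10134487084790154
edge y [np.float64(-0.05440134023298321), np.float64(-0.054017796727453195), np.float64(-0.05284792613187951), np.float64(-0.05200958214758046)]
edge x [(np.float64(0.40778949449763385), np.float64(0.6281470646507026)), (np.float64(0.40891442726764143), np.float64(0.627916807271764))]
```

```bash
python3 -m jog '[[-2.6,-1.3,0,0,0,0],[-2.6,-1.3,0,0,0,0],[-2.6,-1.2,-2,0,0,0],[0,0,-3,0,0,0],[0,0,-3,0,0,0],[0,0,-1,0,0,0],[0,0,0,0,0,0],[0,0,0,0,0,0],[0,0,0,0,0,0]]'
python3 - <<'E'
from h import *
np.set_printoptions(precision=4,suppress=True)
print(r.sense()['ee_pos'])
f=grab('wrist')
P,u,v=cloud(f); e=r.sense()['ee_pos']
m=(np.hypot(P[:,0]-e[0],P[:,1]-e[1])<.03)
for lo in np.arange(.035,.085,.008):
    t=P[m&(P[:,2]>lo)&(P[:,2]<lo+.008)]
    if len(t)>5: print('pin',lo.round(3),len(t),t[:,0].min(),t[:,0].max(),t[:,1].max(),t[:,1].min())
g=f['img'][150:260,210:350,::-1]; cv2.imwrite('pics/c4.png',cv2.resize(g,(700,550),interpolation=2))
E
```

```text
clock: 9.43
ee_pos: [0.44, -0.1296, 0.0901]
orientation: [0.001, 0.707, 0.707, 0.0]
wrist_force: [-0.9, -0.7, -1.9]
gripper_width: 0.0213
grasp_force: 30.0
[ 0.44   -0.1296  0.0901]
pin 0.043 34 0.43169217884184125 0.44852275813630865 -0.12105774666651667 -0.1280001482482671
pin 0.051 63 0.43180142158225165 0.44899565562341515 -0.12063363782832506 -0.12784215135798727
pin 0.059 71 0.432051932264123 0.44879444345331343 -0.12087126597608079 -0.12702153768397864
pin 0.067 76 0.43161435121568026 0.44849283637426 -0.1209404546781892 -0.12779515312238288
pin 0.075 87 0.43191968996815583 0.4487069155986353 -0.12079274960606724 -0.12698927996686205
pin 0.083 31 0.4328710183051508 0.44721716303025166 -0.1207648133178083 -0.1251425720049187
```

View pics/c4.png

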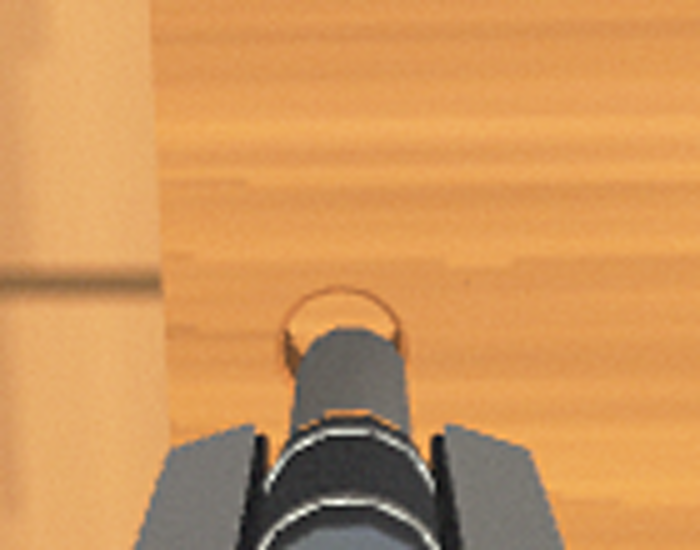

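The bore mouth is at crop (341,340). The pin foot sits about 1.3 mm too far +x, so I'll correct that while lowering.

```bash
python3 -m jog '[[-0.13,0.07,0,0,0,0],[0,0,0,0,0,0],[0,0,-0.5,0,0,0],[0,0,-0.5,0,0,0],[0,0,0,0,0,0],[0,0,0,0,0,0]]';python3 -m jog '[[0,0,-0.3,0,0,0],[0,0,-0.3,0,0,0],[0,0,0,0,0,0]]'
```

```text
clock: 10.22
ee_pos: [0.4378, -0.1285, 0.0789]
orientation: [-0.0, 0.707, 0.707, -0.0]
wrist_force: [-0.5, 0.1, -1.0]
gripper_width: 0.0212
grasp_force: 30.0
clock: 10.6
ee_pos: [0.4376, -0.1284, 0.0726]
orientation: [-0.0, 0.707, 0.707, -0.0]
wrist_force: [-0.1, -0.5, -1.8]
gripper_width: 0.0217
grasp_force: 30.0
```

```bash
python3 -m jog '[[0,0,-0.3,0,0,0],[0,0,-0.3,0,0,0],[0,0,-0.2,0,0,0],[0,0,-0.15,0,0,0],[0,0,0,0,0,0],[0,0,0,0,0,0]]'; python3 -m jog '[[0,0,-0.1,0,0,0],[0,0,-0.1,0,0,0],[0,0,0,0,0,0],[0,0,0,0,0,0]]'
```

```text
clock: 11.35
ee_pos: [0.4379, -0.1285, 0.0635]
orientation: [0.0, 0.707, 0.707, 0.0]
wrist_force: [-0.1, -0.3, -1.5]
gripper_width: 0.0215
grasp_force: 30.0
clock: 11.85
ee_pos: [0.4378, -0.1285, 0.0614]
orientation: [-0.0, 0.707, 0.707, -0.0]
wrist_force: [0.3, -0.6, -1.7]
gripper_width: 0.0212
grasp_force: 30.0
```

```bash
python3 -m jog '[[0,0,-0.1,0,0,0],[0,0,-0.1,0,0,0],[0,0,0,0,0,0],[0,0,0,0,0,0]]'
```

```text
clock: 12.35
ee_pos: [0.4382, -0.1288, 0.0609]
orientation: [0.0, 0.707, 0.707, -0.0]
wrist_force: [-4.6, 1.8, 9.6]
gripper_width: 0.0213
grasp_force: 30.0
```

Seated: there is 9.6 N of contact at z=0.0609, which matches a floor at 12 mm. I'll let go, rise, and turn.

```bash
python3 -m jog '[[0,0,0,0,0,0],[0,0,0,0,0,0],[0,0,0,0,0,0],[0,0,0,0,0,0]]' 0.5; python3 -m jog '[[0,0,2,0,0,0],[0,0,3,0,0,0],[0,0,4,0,0,0],[0,0,3,0,0,0]]'; python3 -m jog '[[2.5,1,0,0,0,-10],[2.5,1,0,0,0,-10],[2.5,1,0,0,0,-10],[2.5,1,0,0,0,-10],[2.5,0,0,0,0,-10],[0,0,0,0,0,-10],[0,0,0,0,0,-10],[0,0,0,0,0,-10],[0,0,0,0,0,-10],[0,0,0,0,0,0],[0,0,0,0,0,0]]'
python3 - <<'E'
from h import *
np.set_printoptions(precision=4,suppress=True)
print(r.sense()['joint_positions'])
fs={n:grab(n,n+'5') for n in('wrist','side')}
for n,f in fs.items():
  print(n,-f['R'].T@f['t'])
  P,u,v=cloud(f)
  m=(np.hypot(P[:,0]-.439,P[:,1]+.129)<.016)&(P[:,2]>.055)&(P[:,2]<.11)
  if m.sum(): print('pin top',np.percentile(P[m],[1,99],axis=0))
  s=P[(P[:,0]>.45)&(P[:,0]<.66)&(P[:,1]<-.06)&(P[:,1]>-.2)&(P[:,2]>.055)&(P[:,2]<.07)]
  for k in(0,1):
    t=s[(s[:,1]>-.13)==k]
    if len(t)>20: print('plate',k,len(t),t.mean(0),cv2.minAreaRect(t[:,:2].astype(np.float32)))
cv2.imwrite('pics/m5.png',np.hstack([cv2.resize(fs['wrist']['img'][:,:,::-1],(400,300)),cv2.resize(fs['side']['img'][165:295,200:373,::-1],(400,300))]))
E
```

```text
clock: 12.85
ee_pos: [0.4378, -0.1285, 0.0593]
orientation: [-0.0, 0.707, 0.707, -0.0]
wrist_force: [0.4, 0.1, -0.5]
gripper_width: 0.0469
grasp_force: 0.0
clock: 13.35
ee_pos: [0.4381, -0.1287, 0.1811]
orientation: [0.001, 0.707, 0.707, 0.0]
wrist_force: [-0.0, -0.1, -0.5]
gripper_width: 0.0466
grasp_force: 0.0
clock: 14.72
ee_pos: [0.5628, -0.0885, 0.1793]
orientation: [-0.0, 1.0, 0.001, -0.0]
wrist_force: [-0.5, 0.9, 0.3]
gripper_width: 0.0469
grasp_force: 0.0
[-0.355   0.0838  1.7891 -0.      1.2689  1.2134]
wrist [ 0.6377 -0.0893  0.3595]
pin top [[ 0.4408 -0.1385  0.0553]
 [ 0.4496 -0.1189  0.0791]]
plate 0 759 [ 0.5563 -0.1653  0.0623] ((0.5543200969696045, -0.16605320572853088), (0.08978080004453659, 0.008757898584008217), 0.8399233818054199)
plate 1 574 [ 0.56   -0.0902  0.0628] ((0.5590331554412842, -0.09011509269475937), (0.07796160131692886, 0.00868176855146885), 1.5552647113800049)
side [ 0.1967 -0.6894  0.756 ]
pin top [[ 0.4293 -0.1407  0.0565]
 [ 0.45   -0.1189  0.0988]]
plate 0 169 [ 0.5531 -0.1671  0.0596] ((0.5552704930305481, -0.16612723469734192), (0.08979588747024536, 0.009906723164021969), 0.8333308100700378)
plate 1 137 [ 0.5596 -0.0912  0.0597] ((0.5603861808776855, -0.08957875519990921), (0.07835935801267624, 0.012793704867362976), 0.4065180718898773)
```

View pics/m5.png

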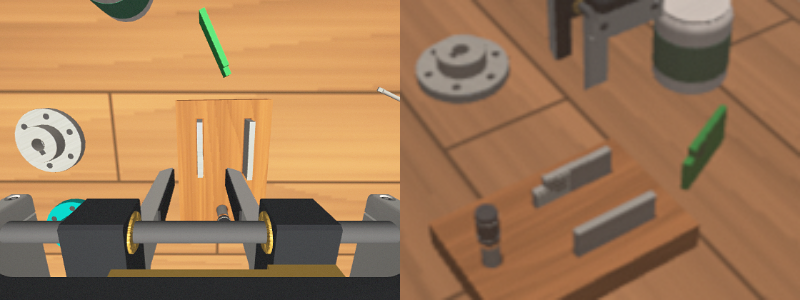

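The plug stands upright in the stand with its top at 0.099 m. In the left picture the notched plate is at (200,148), its plain end at the top. Next I'll descend to the plain end.

```bash
python3 -m jog '[[0.4,-0.15,-3,0,0,0.8],[0,0,-4,0,0,0],[0,0,-3.5,0,0,0],[0,0,-2.5,0,0,0],[0,0,-0.8,0,0,0],[0,0,0,0,0,0],[0,0,0,0,0,0],[0,0,0,0,0,0]]'
```

```text
clock: 15.82
ee_pos: [0.5677, -0.0903, 0.0427]
orientation: [0.0, 1.0, 0.007, 0.001]
wrist_force: [0.7, 0.5, 0.4]
gripper_width: 0.0471
grasp_force: 0.0
```

```bash
python3 -m jog '[[0,0,-0.3,0,0,0],[0,0,-0.35,0,0,0],[0,0,0,0,0,0],[0,0,0,0,0,0]]' && python3 -m jog '[[0,0,0,0,0,0],[0,0,0,0,0,0],[0,0,0,0,0,0],[0,0,0,0,0,0],[0,0,0,0,0,0],[0,0,0,0,0,0]]' 1
```

```text
clock: 16.32
ee_pos: [0.5668, -0.09, 0.0349]
orientation: [-0.0, 1.0, 0.007, -0.0]
wrist_force: [0.8, 0.2, 0.3]
gripper_width: 0.0471
grasp_force: 0.0
clock: 17.08
ee_pos: [0.5668, -0.0895, 0.0349]
orientation: [-0.0, 1.0, 0.007, -0.0]
wrist_force: [0.7, 3.1, -0.8]
gripper_width: 0.0076
grasp_force: 30.0
```

Gripped. Now I'll lift slowly.

```bash
python3 -m jog '[[0,0,0.5,0,0,0],[0,0,0.5,0,0,0],[0,0,0.8,0,0,0],[0,0,1.2,0,0,0],[0,0,3,0,0,0],[0,0,4,0,0,0],[0,0,4,0,0,0],[0,0,4,0,0,0],[0,0,4,0,0,0],[0,0,0,0,0,0],[0,0,0,0,0,0]]'; python3 -m jog '[[0,0,1,0,0,9],[0,0,1,0,0,9],[0,0,1,0,0,9],[0,0,1,0,0,9],[0,0,0,0,0,9],[0,0,0,0,0,9],[0,0,0,0,0,9],[0,0,0,0,0,9],[0,0,0,0,0,9],[0,0,0,0,0,9],[0,0,0,0,0,0],[0,0,0,0,0,0]]'; python3 -c "
from h import *
print(r.sense()['joint_positions'])"
```

```text
clock: 18.45
ee_pos: [0.5661, -0.0901, 0.2536]
orientation: [-0.0, 1.0, 0.007, -0.001]
wrist_force: [-0.1, 0.3, -2.9]
gripper_width: 0.0077
grasp_force: 30.0
clock: 19.95
ee_pos: [0.5663, -0.0899, 0.2935]
orientation: [-0.001, 0.703, 0.711, -0.001]
wrist_force: [-0.1, -0.1, -3.1]
gripper_width: 0.0079
grasp_force: 30.0
[-3.55074093e-01  7.03033636e-03  1.65866153e+00 -9.25468894e-05
  1.47834698e+00 -3.66754211e-01]
```

```bash
python3 -m jog '[[0,0,0.5,0,-7,0],[0,0,0.5,0,-7,0],[0,0,0.5,0,-7,0],[0,0,0.5,0,-7,0],[0,0,0,0,-7,0],[0,0,0,0,-7,0],[0,0,0,0,-7,0],[0,0,0,0,-7,0],[0,0,0,0,-7,0],[0,0,0,0,0,0],[0,0,0,0,0,0],[0,0,0,0,0,0]]'; python3 - <<'E'
from h import *
np.set_printoptions(precision=4,suppress=True)
s=r.sense();print(s['joint_positions'],s['ee_pos'],s['qvel'])
fs={n:grab(n,n+'6') for n in('wrist','scene','side')}
e=s['ee_pos']
for n,f in fs.items():
  for q in('label_end','plate_mid'):
    for o in optics.silhouettes(f,q)[:3]:
      P,_,_=cloud(f,o['mask'])
      if len(P)>30:
        c=np.median(P,0); w=np.linalg.svd(P-P.mean(0),full_matrices=False)[2][2]
        print(n,q,round(o['score'],2),len(P),c,'normal',w*np.sign(w[2]))
  P,_,_=cloud(f)
  m=(np.hypot(P[:,0]-.439,P[:,1]+.129)<.016)&(P[:,2]>.055)&(P[:,2]<.11)
  if m.sum(): print(n,'pin',np.percentile(P[m],[1,99],axis=0).ravel())
h=lambda i:cv2.resize(i[:,:,::-1],(400,300),interpolation=2)
cv2.imwrite('pics/m6.png',np.vstack([np.hstack([h(fs['wrist']['img']),h(fs['scene']['img'][90:270,170:410])]),np.hstack([h(fs['side']['img'][130:310,150:390]),h(fs['scene']['img'])])]))
E
```

```text
clock: 21.45
ee_pos: [0.5675, -0.0901, 0.3165]
orientation: [0.372, 0.598, 0.607, 0.367]
wrist_force: [-0.9, -1.2, -2.4]
gripper_width: 0.008
grasp_force: 30.0
[-0.6241 -0.5892  2.3621  1.0495  0.6443 -1.2786] [ 0.5675 -0.0901  0.3165] [-0.0005  0.0006  0.0022  0.0113 -0.0018 -0.0111]
wrist label_end 0.71 679 [ 0.6797 -0.1207  0.0307] normal [-0.45    0.8926  0.0273]
wrist label_end 0.69 11491 [ 0.5703 -0.1119  0.033 ] normal [-0.0018  0.0268  0.9996]
wrist label_end 0.49 159 [ 0.5436 -0.115   0.3304] normal [-0.8718 -0.048   0.4875]
wrist plate_mid 0.96 1263 [ 0.6979 -0.1117  0.0321] normal [-0.4621  0.8856  0.0463]
wrist plate_mid 0.67 1647 [ 0.5436 -0.0835  0.3293] normal [ 0.44   -0.0764  0.8947]
scene label_end 0.67 121 [ 0.6845 -0.1218  0.0357] normal [ 0.2982 -0.9533  0.0471]
scene label_end 0.64 411 [ 0.5702 -0.1265  0.3196] normal [ 0.0036 -0.9992  0.0403]
scene plate_mid 0.79 323 [ 0.713  -0.1074  0.0346] normal [ 0.4589 -0.8877  0.0385]
scene pin [ 0.4282 -0.1364  0.0561  0.4507 -0.1162  0.1002]
side label_end 0.8 297 [ 0.5633 -0.1355  0.3209] normal [0.5782 0.2556 0.7748]
side label_end 0.45 184 [ 0.6811 -0.1268  0.0287] normal [-0.5332  0.8455  0.0282]
side plate_mid 0.72 400 [ 0.5649 -0.127   0.3205] normal [0.6147 0.1999 0.763 ]
side plate_mid 0.57 270 [ 0.698  -0.1206  0.0318] normal [ 0.4297 -0.9019  0.0441]
side plate_mid 0.35 5372 [ 0.5055 -0.144   0.0302] normal [-0.0065 -0.0463  0.9989]
side pin [ 0.4289 -0.1405  0.0562  0.4493 -0.1203  0.099 ]
```

View pics/m6.png

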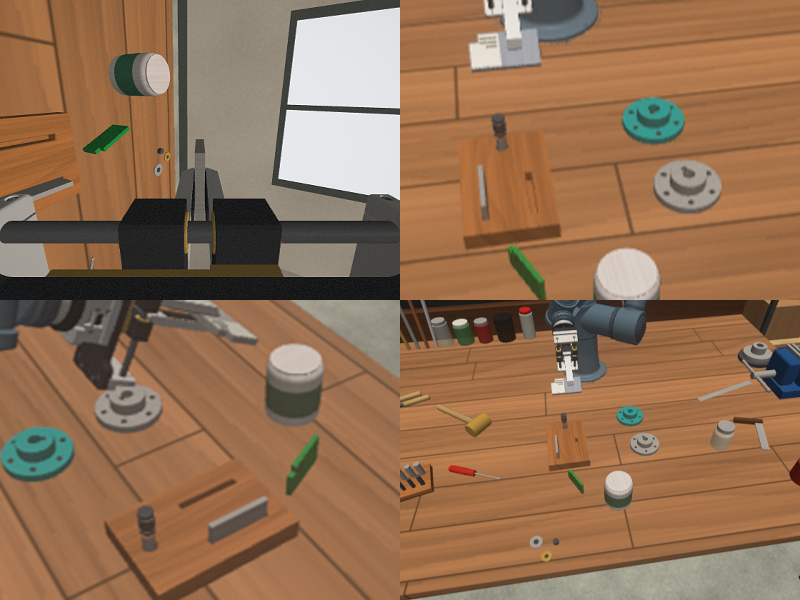

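The bottom-right and top-right views show the plate held at z≈0.32 m. Its lettered label faces up at a 63° tilt, and the finger is on the plain right-hand end. The plug is upright in the stand, and the other plate, the flanges and the green plate are unmoved. I'll settle the arm and hand in.

```bash
python3 -m jog '[[0,0,0,0,0,0],[0,0,0,0,0,0],[0,0,0,0,0,0],[0,0,0,0,0,0]]'; python3 -c "
from plant import r
print(r.job_done())"
```

```text
clock: 22.4
ee_pos: [0.5668, -0.09, 0.315]
orientation: [0.372, 0.599, 0.607, 0.367]
wrist_force: [-0.8, 0.6, -2.7]
gripper_width: 0.008
grasp_force: 30.0
the job is handed in; nothing more can be done
None
```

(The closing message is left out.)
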